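# Run the axle nut onto a hand-truck wheel

### The job

Refit the wheel of the storeroom hand truck: set the big grey hex nut over the axle end that sticks up through the wheel, and turn it backward (anticlockwise from above) under light pressure until its thread start drops in. Then turn it forward (clockwise) to run it down until it sits fully down and flat on the wheel's hub, and let go. Feel your way: never jam the nut against the thread start or overtighten it, and leave the other things on the bench where they are.

Things in the scene. Friction and masses are not known exactly. Their poses are not given: they have to be found in the camera images.
- nut: Dark grey plastic hex axle nut, open right through, 46 mm across flats, 53 mm across corners, 34 mm tall, 0.12 kg (+-30%). Stands upright on the bench, right side up. Origin: centre of its underside; z is its axis (up), x is square to one flat (flats face every 60 degrees from x). Grip it from above on two parallel flats, finger tips 4 to 12 mm above its underside, with 20 to 40 N.
- nut_lugs (a point): Point on the nut's axis, 4.5 mm above its underside. At this level three 5 mm wide thread lugs, 120 degrees apart, stick inward from the 34 mm bore and leave 23 mm clear between their tips; their lowest edges are 2.5 mm above the nut's underside. Same axes as the nut.
- hub_face (a point): Centre of the flat aluminium hub face (68 mm wide, 64 mm above the bench) that the nut must finally sit on; z up along the axle. The tyre's top is 11 mm lower. When the nut meets this face it pushes back at once if the hand still descends; 30 to 60 degrees of further turning is slack, then torque rises by 0.1 N m per 2 degrees: 0.2 N m is snug, 0.7 N m too much.
- thread_face (a point): On the axle's axis 25 mm above the hub face, level with the thread's three flat top faces, parted by 34 degree gaps at unknown angles. A nut set on rests on them, underside 22.5 mm above the hub (26.5 mm if on the 4 mm steps at their clockwise ends). Turned anticlockwise, at most 120 degrees, it drops 6 to 8 mm at the gaps; steps stop it there. Turned clockwise before the drop it jams on a step.
- axle_tip (a point): Top of the fixed steel axle end, 36 mm above the hub face. Tapered nose: 11 mm wide here, 20 mm wide from 7 mm lower; thread 31 mm across outside. Right-hand, 3 starts, 24 mm lead: once dropped, clockwise turning lowers the nut 4 mm per 60 degrees, about 230 degrees in all. Play: 1.5 mm sideways, 2 mm up and down (a released nut settles by it). It does not unwind; running torque under 0.1 N m.
- wheel: Black rubber hand-truck wheel, 170 mm across, lying fixed on a 150 mm square steel bench plate, with the axle end standing up in its middle; the wheel and axle do not turn. Origin: centre of the plate's underside, on the bench, below the axle; z up.
- tape: Bystander: an empty cardboard core ring, 90 mm across, 48 mm tall, origin at the centre of its underside. Leave it alone.
- wrench: Bystander: steel wrench, 190 mm long, lying on the bench along its own x. Leave it alone.
- carton: Bystander: small cardboard carton, 120 x 90 x 70 mm, origin at the centre of its underside. Leave it alone.
Mind the look-alikes: they are no part of the job. Several things have the shape of the nut; the one meant has the colours described above.

How it is judged (in metres and radians):
On the way:
1. the nut is over the axle and its thread start has dropped into the thread (z of nut in the frame of hub_face below 0.0185 m and horizontal distance between nut and hub_face below 0.004 m), for 0.1 s.
At the end, for the whole second after the job is handed in: The nut's underside is within 1.5 mm of the hub face, centred on the axle within 4 mm, flat within 0.06 rad, at rest and released (z of nut in the frame of hub_face below 0.0015 m and horizontal distance between nut and hub_face below 0.004 m and angle between nut's own z axis and vertical below 0.06 rad and linear speed of nut below 0.02 m/s); the robot touches nothing.
It fails at once if the nut is pressed, jammed or tightened against the wheel and its axle with more than 100 N in all (contact force between nut and wheel above 100 N).
It fails at once if a bystander is moved by more than 20 mm (distance of any of tape, wrench, carton from where it was at the start of the episode above 0.02 m).
It also fails if it takes over 72 s, if anything falls off the work surface, if the arm or the gripper's body presses on something with over 40 N, if the wrist force passes 120 N, or if a joint passes its speed limit or range.

### The arm

A 6-joint arm with a two-finger parallel gripper is mounted at the origin on the work surface. World frame = base frame: x ahead of the robot, y to its left, z up, the work surface at z = 0. Lengths are in mm, angles in degrees, forces in N, time in s.
With the tool pointing down it reaches from about 250 to 850 mm from the base axis. Payload 12.5 kg.
Tool frame: the origin (TCP) lies between the finger pads; the fingertips stand 19 mm ahead of it and the grasp point (between the pads) is the TCP (robot.finger_overhang is the z of the fingertips in the tool frame, in mm); z points along the fingers, y is the line along which they close (so a half turn about z gives the same grasp; the last joint's range is limited). The gripper opens to 93 mm and grips with 3 to 60 N. Pads are 15 mm wide; open, the fingers measure 128 mm over their backs; the gripper's body (75 mm by 188 mm) begins 65 mm behind the grasp point.
Start: joints at [67.689, 20.094, 94.641, -0, 65.266, -4.847], TCP at [165.025, 524.644, 237.633] pointing down, gripper open.
Joint ranges: [-157.81, 157.81], [-45, 120.19], [0.68, 151.7], [-89.99, 269.99], [4.06, 180], [-164.3, 164.3]. Speed limits (degrees/s): [127.2, 127.2, 159.86, 180, 180, 180].

### API

Orientations are given as a 3x3 rotation matrix whose columns are the frame's x, y, z axes.
In Python, from rig import robot, get_image gives the robot as it stands.
- The arm moves only by the tool step_arm, never from a script. Its argument "deltas" is one flat list of numbers, 7 for each row, row after row: the shift along the world's x, y, z in units of 25 mm (1.0 is 25 mm), then the turn, a rotation vector about the world's x, y, z in rad, then the opening, from 0 (shut) to 1 (fully open). A call has 1 to 20 rows; each row shifts and turns the commanded pose from where the row before left it; what a row does not reach is not made up. A row lasts 1/12 s, in which the tool goes at most 41.7 mm and 7.16 degrees, less where a joint would pass 70% of its speed; a pose out of reach is approached as far as the arm can. A call is refused whole if a number of a shift passes 1 or a number of a turn 0.125, either way. A call with a gripper value outside its range is refused whole. The fingers move at their own pace and stop on an object; the grip force is fixed at half the most. Time passes only in rows, so rows that do not move let the fingers close. It gives the time, the measured TCP pose, the force, the opening and the grip force at its end, in the units of the state.
- robot.get_obs(): the state, without advancing time (a new reading comes with each control period).
- get_image(name): name is "scene" or "top" or "wrist"; returns a dict with "pixels" (384x512x3 uint8, red, green, blue), "z_map" (384x512 float32, mm along the optical axis (not along the pixel's ray), 0 where there is no reading), "fx", "fy", "cx", "cy" (pixels), "T" (4x4, takes a point from camera to world coordinates). Camera axes: x right, y down, z forward; pixel columns grow to the right and rows downward; lengths in mm; the calibration is good to about 2 mm. A picture is of the moment at which its call begins.
- robot.sign_off(): hands the job in; it is judged then, once.
The state is a dict: "t": time; "qpos": joint angles; "qvel": joint speeds; "joint_efforts": joint torques, N m; "position": TCP position; "tcp_rot": TCP orientation; "ft_force": force on the tool from outside, world axes, zero at the start; "wrist_torque": the same for the moment, N m; "gripper_width": opening from 0.0 (shut) to 1.0 (fully open); "grip_force": force on a finger pad.
Only numpy, scipy, OpenCV 4.12 (cv2) and the standard library are available. Lean on these libraries where they do the work, as an engineer would, in place of code of your own. Each camera call takes 0.05 s, during which the arm holds its last target. There are 200 camera calls.

## Working session

There is one attempt and no reset: what is moved stays moved. The work goes in short steps, Python scripts to look and compute and a tool call to move; the robot and the scene stay as the last step left them, time stands still between calls to the robot, and variables do not carry over. Pictures are saved under pics/ and viewed, at most 10 in all, crops included, and the job is handed in when it is done.

Besides the shell and the picture viewer there is one more tool, called after "Request:" by a JSON object that holds its "name" and its "arguments", one argument or row to a line. step_arm: Moves the arm, as the interface text tells. Its arguments: {"type":"object","properties":{"deltas":{"type":"array"}},"required":["deltas"]}

```bash
ls; mkdir -p pics
python3 - <<'E'
from rig import robot,get_image
import cv2,numpy as np
for n in("scene","top"):
    im=get_image(n); cv2.imwrite(f"pics/{n}0.png",im["pixels"][...,::-1]); np.savez(f"{n}0.npz",**im)
    print(n,im["fx"],im["cx"],im["cy"],im["T"].round(3).tolist())
o=robot.get_obs();print({k:np.round(v,3).tolist() for k,v in o.items()})
E
```

```text
pics
scene 457.0457917003405 258.0579521944558 191.5897260058148 [[-0.772, 0.352, -0.529, 1259.624], [0.636, 0.427, -0.643, 808.428], [-0.0, -0.833, -0.554, 789.321], [0.0, 0.0, 0.0, 1.0]]
top 408.7874189655629 255.02708134913001 194.07095840653574 [[0.019, -0.983, 0.183, 388.761], [-1.0, -0.019, 0.001, -43.954], [0.003, -0.183, -0.983, 1091.874], [0.0, 0.0, 0.0, 1.0]]
{'t': 0.1, 'qpos': [67.687, 20.122, 94.672, 0.0, 65.265, -4.848], 'qvel': [-0.082, -0.126, -0.159, 0.043, -0.06, 0.009], 'joint_efforts': [0.003, -49.803, -28.57, 0.07, 0.024, -0.0], 'position': [164.939, 524.39, 237.157], 'tcp_rot': [[-0.954, 0.3, -0.0], [0.3, 0.954, -0.001], [0.0, -0.001, -1.0]], 'ft_force': [0.206, -0.21, 0.108], 'wrist_torque': [-0.018, -0.037, 0.01], 'grip_force': 0.0, 'gripper_width': 0.998}
```

View pics/top0.png

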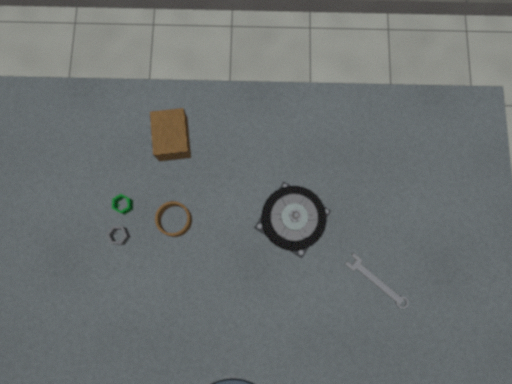

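View pics/scene0.png

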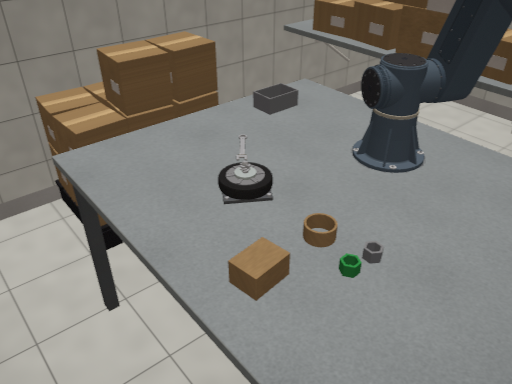

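The top view shows the grey nut at (119,236), a green look-alike at (122,204), the tape at (173,219), the carton at (170,135), the wheel's axle at (295,216) and the wrench at (380,280). The scene view agrees, with the grey nut at (373,252) and the wheel at (245,178).

```bash
cat > h.py <<'E'
import numpy as np,cv2
def ray(im,u,v,z):
    "pixels -> world points on plane z"
    T=im["T"];d=np.stack([(np.asarray(u,float)-im["cx"])/im["fx"],(np.asarray(v,float)-im["cy"])/im["fy"],np.ones_like(np.asarray(u,float))],-1)@T[:3,:3].T
    return T[:3,3]+d*((z-T[2,3])/d[...,2])[...,None]
def cloud(im):
    z=im["z_map"].astype(float);v,u=np.mgrid[:z.shape[0],:z.shape[1]]
    p=np.stack([(u-im["cx"])/im["fx"]*z,(v-im["cy"])/im["fy"]*z,z],-1)
    return p@im["T"][:3,:3].T+im["T"][:3,3]
E
python3 - <<'E'
from h import *
im=dict(np.load("top0.npz"));P=cloud(im)
for n,(u,v,z) in dict(nut=(119,236,34),green=(122,204,34),axle=(295,216,100),tape=(173,219,48)).items(): print(n,ray(im,u,v,z).round(1))
for n,(a,b,c,d) in dict(nut=(105,133,222,250),axle=(255,335,175,260)).items():
    Q=P[c:d,a:b].reshape(-1,3);ok=im["z_map"][c:d,a:b].ravel()>0;Q=Q[ok]
    for lo,hi in((15,32),(32,50),(50,58),(58,70),(80,110)):
        m=(Q[:,2]>lo)&(Q[:,2]<hi)
        if m.sum()>3:
            q=Q[m];print(n,lo,hi,m.sum(),q.mean(0).round(1),((q.min(0)+q.max(0))/2).round(1),np.ptp(q,axis=0).round(1))
E
```

```text
nut [468.6 305.8  34. ]
green [552.3 304.7  34. ]
axle [ 520.7 -141.8  100. ]
tape [513.8 166.2  48. ]
nut 15 32 87 [470.  309.5  24.3] [470.3 312.5  23.4] [44.4 53.  16.7]
nut 32 50 123 [471.1 310.6  34.6] [471.2 311.1  35.3] [46.4 51.6  6.4]
axle 15 32 68 [ 503.7 -130.1   18.3] [ 522.8 -144.9   23. ] [196.1 184.8  15.9]
axle 32 50 317 [ 512.9 -137.6   47. ] [ 524.2 -144.8   41.7] [166.9 165.8  16.5]
axle 50 58 2348 [ 522.  -143.9   53.7] [ 523.3 -145.4   54. ] [165.3 162.    8. ]
axle 58 70 558 [ 523.1 -143.6   62.8] [ 526.2 -142.1   63.4] [112.2 129.7  10.9]
axle 80 110 123 [ 523.3 -144.1   92. ] [ 524.5 -145.2   92.7] [30.8 30.1 24.7]
```

Request:
{"name": "step_arm", "arguments": {
  "deltas": [0.76,-0.535,0,0,0,0,1,0.76,-0.535,0,0,0,0,1,0.76,-0.535,0,0,0,0,1,0.76,-0.535,0,0,0,0,1,0.76,-0.535,0,0,0,0,1,0.76,-0.535,0,0,0,0,1,0.76,-0.535,0,0,0,0,1,0.76,-0.535,0,0,0,0,1,0.76,-0.535,0,0,0,0,1,0.76,-0.535,0,0,0,0,1,0.76,-0.535,0,0,0,0,1,0.76,-0.535,0,0,0,0,1,0.76,-0.535,0,0,0,0,1,0.76,-0.535,0,0,0,0,1,0.76,-0.535,0,0,0,0,1,0.76,-0.535,0,0,0,0,1,0,0,0,0,0,0,1,0,0,0,0,0,0,1]
}}

```text
t: 1.6
position: [469.3, 310.0, 237.2]
tcp_rot: [[-0.953, 0.302, -0.001], [0.302, 0.953, -0.0], [0.001, -0.001, -1.0]]
ft_force: [0.2, 0.1, 0.0]
gripper_width: 1.0
grip_force: 0.0
```

Run:
```python
from rig import robot,get_image
from h import *
im=get_image("wrist"); cv2.imwrite("pics/w1.png",im["pixels"][...,::-1]); np.savez("w1.npz",**im)
print(im["fx"],im["T"].round(3).tolist())
o=robot.get_obs();print(o["t"],o["position"],o["tcp_rot"],o["qpos"])
```

```text
319.246260391323 [[0.303, 0.911, 0.279, 391.263], [0.953, -0.289, -0.089, 333.676], [-0.0, 0.293, -0.956, 383.816], [0.0, 0.0, 0.0, 1.0]]
1.65 [468.72020805 310.55670248 237.26198248] [[-9.53696681e-01  3.00768834e-01 -8.64949424e-04]
 [ 3.00769158e-01  9.53696933e-01 -2.69573546e-04]
 [ 7.43820292e-04 -5.17241507e-04 -9.99999590e-01]] [ 2.87783900e+01  2.14122046e+01  9.27816781e+01  1.13099159e-02
  6.58569905e+01 -4.37224401e+01]
```

View pics/w1.png

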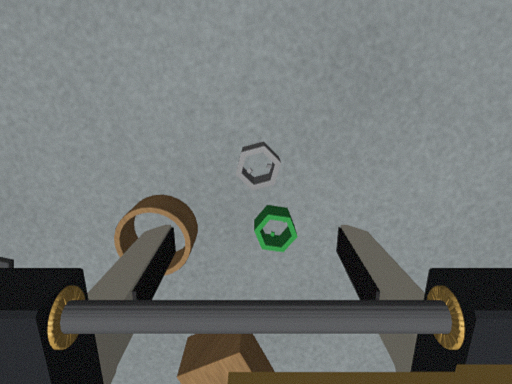

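The wrist view shows the grey nut at (260,163), the green one at (275,230), the tape at (157,233) and the carton at the bottom. The fingertips are at about (175,230) and (345,230).

Run:
```python
from h import *
from scipy.spatial import ConvexHull
im=dict(np.load("w1.npz"));P=cloud(im)
c=np.zeros(P.shape[:2],bool);c[135:195,230:290]=1
m=c&(im["z_map"]>0)&(P[...,2]>12)&(P[...,2]<45)
z=P[m][:,2];print(m.sum(),np.histogram(z,bins=[12,18,24,28,31,33,35,37,40,45]))
# top face: bright low-saturation pixels
g=im["pixels"].astype(int);print(g[148:180:4,242:280:4].mean(-1).astype(int))
t=m&(P[...,2]>31)
v,u=np.nonzero(t);Q=ray(im,u,v,34.)[:,:2]
H=Q[ConvexHull(Q).vertices]
print(Q.mean(0),(Q.min(0)+Q.max(0))/2)
a=np.radians(np.arange(0,60,1.))
best=[]
for t in a:
    ds=[np.array([np.cos(t+k*np.pi/3),np.sin(t+k*np.pi/3)]) for k in range(3)]
    w=[np.ptp(H@d) for d in ds];best.append(np.sum(w))
i=int(np.argmin(best));j=int(np.argmax(best));print(i,best[i]/3,j,best[j]/3)
t=a[i];D=np.array([[np.cos(t+k*np.pi/3),np.sin(t+k*np.pi/3)] for k in range(3)])
mid=[(max(H@d)+min(H@d))/2 for d in D];print("centre",np.linalg.lstsq(D,mid,rcond=None)[0],[np.ptp(H@d) for d in D])
im8=cv2.resize(im["pixels"][130:200,220:300,::-1],None,fx=8,fy=8,interpolation=cv2.INTER_CUBIC)
cv2.imwrite("pics/nutcrop.png",im8)
```

```text
925 (array([ 71,  79,  63,  36, 162, 502,  12,   0,   0]), array([12, 18, 24, 28, 31, 33, 35, 37, 40, 45]))
[[ 85  57  56 100 146 154 124  83 138 137]
 [137 153 152 147 146 138 149 119  85 132]
 [147 145 138 141 140 135 143 144 122  77]
 [147 136 140 142 135 135 134 140 149 117]
 [147 134 142 133 138 138 140 101  87 146]
 [116 133 111 140 137 142 140 120 145 144]
 [ 62  53 122 143 137 137 137  55 146 137]
 [147  49  52 127  65  52  58  59 142 140]]
[472.4742315  310.28555141] [472.77687645 310.18556352]
58 46.11437079678972 28 52.26809122153409
centre [472.92066862 310.03611958] [np.float64(45.91755754493977), np.float64(45.99146155054089), np.float64(46.4340932948885)]
```

View pics/nutcrop.png

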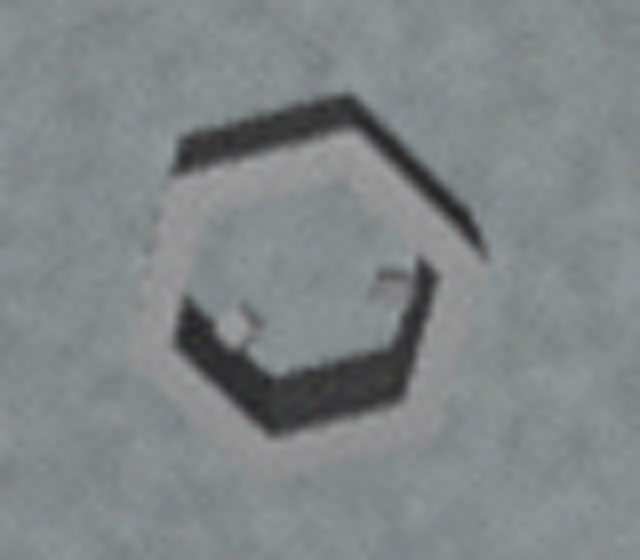

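Request:
{"name": "step_arm", "arguments": {
  "deltas": [0.08,-0.012,0,0,0,-0.0845,1,0.08,-0.012,0,0,0,-0.0845,1,0,0,0,0,0,-0.0845,1,0,0,-0.8,0,0,0,1,0,0,-0.8,0,0,0,1,0,0,-0.8,0,0,0,1,0,0,-0.8,0,0,0,1,0,0,-0.8,0,0,0,1,0,0,-0.8,0,0,0,1,0,0,-0.8,0,0,0,1,0,0,-0.8,0,0,0,1,0,0,0,0,0,0,1]
}}

```text
t: 2.65
position: [470.5, 309.8, 74.4]
tcp_rot: [[-0.849, 0.529, -0.005], [0.529, 0.849, -0.003], [0.003, -0.005, -1.0]]
ft_force: [-0.5, 0.0, -1.2]
gripper_width: 1.001
grip_force: 0.0
```

Run:
```python
from h import *
im=dict(np.load("w1.npz"))
c=np.array([472.9,310.0])
for z in(4.5,7):
    p=ray(im,np.array([250.,268.75]),np.array([170.6,166.3]),z)[:,:2]-c
    print(z,p.round(1),np.hypot(*p.T),np.degrees(np.arctan2(p[:,1],p[:,0])))
```

```text
4.5 [[  6.9 -11.7]
 [  8.6  11.7]] [13.6026897  14.53872859] [-59.68974306  53.5027986 ]
7 [[  6.3 -11.5]
 [  8.1  11.8]] [13.11245557 14.25800238] [-61.37555875  55.61436993]
```

Request:
{"name": "step_arm", "arguments": {
  "deltas": [0,0,-0.5,0,0,0,1,0,0,-0.5,0,0,0,1,0,0,-0.5,0,0,0,1,0,0,-0.5,0,0,0,1,0,0,0,0,0,0,1,0,0,0,0,0,0,1,0,0,0,0,0,0,1]
}}

```text
t: 3.23
position: [473.3, 310.1, 27.9]
tcp_rot: [[-0.848, 0.53, 0.0], [0.53, 0.848, 0.0], [-0.0, 0.0, -1.0]]
ft_force: [0.5, 0.2, 0.9]
gripper_width: 0.999
grip_force: 0.0
```

Request:
{"name": "step_arm", "arguments": {
  "deltas": [0,0,0,0,0,0,0,0,0,0,0,0,0,0,0,0,0,0,0,0,0,0,0,0,0,0,0,0,0,0,0,0,0,0,0,0,0,0,0,0,0,0,0,0,0,0,0,0,0,0,0,0,0,0,0,0]
}}

```text
t: 3.9
position: [473.1, 310.1, 27.7]
tcp_rot: [[-0.848, 0.53, 0.0], [0.53, 0.848, 0.0], [-0.0, 0.0, -1.0]]
ft_force: [-0.9, -0.1, 0.3]
gripper_width: 0.494
grip_force: 30.0
```

Request:
{"name": "step_arm", "arguments": {
  "deltas": [0,0,0.92,0,0,0,0,0,0,0.92,0,0,0,0,0,0,0.92,0,0,0,0,0,0,0.92,0,0,0,0,0,0,0.92,0,0,0,0,0,0,0.92,0,0,0,0,0,0,0.92,0,0,0,0,0,0,0.92,0,0,0,0,0,0,0.92,0,0,0,0,0,0,0.92,0,0,0,0]
}}

```text
t: 4.73
position: [472.7, 309.9, 258.6]
tcp_rot: [[-0.848, 0.53, -0.0], [0.53, 0.848, -0.0], [0.0, -0.0, -1.0]]
ft_force: [-0.3, -0.7, -2.1]
gripper_width: 0.493
grip_force: 30.0
```

Request:
{"name": "step_arm", "arguments": {
  "deltas": [0.112,-0.957,0,0,0,0,0,0.112,-0.957,0,0,0,0,0,0.112,-0.957,0,0,0,0,0,0.112,-0.957,0,0,0,0,0,0.112,-0.957,0,0,0,0,0,0.112,-0.957,0,0,0,0,0,0.112,-0.957,0,0,0,0,0,0.112,-0.957,0,0,0,0,0,0.112,-0.957,0,0,0,0,0,0.112,-0.957,0,0,0,0,0,0.112,-0.957,0,0,0,0,0,0.112,-0.957,0,0,0,0,0,0.112,-0.957,0,0,0,0,0,0.112,-0.957,0,0,0,0,0,0.112,-0.957,0,0,0,0,0,0.112,-0.957,0,0,0,0,0,0.112,-0.957,0,0,0,0,0,0.112,-0.957,0,0,0,0,0,0,-0.957,0,0,0,0,0,0,0,0,0,0,0,0]
}}

```text
t: 6.4
position: [523.2, -147.7, 257.3]
tcp_rot: [[-0.847, 0.532, -0.001], [0.532, 0.847, -0.001], [0.0, -0.001, -1.0]]
ft_force: [-0.7, -0.0, -0.8]
gripper_width: 0.493
grip_force: 30.0
```

Request:
{"name": "step_arm", "arguments": {
  "deltas": [0,0,0,0,0,0,0,0,0,0,0,0,0,0,0,0,0,0,0,0,0]
}}

```text
t: 6.65
position: [523.3, -143.6, 257.6]
tcp_rot: [[-0.849, 0.529, -0.0], [0.529, 0.849, 0.0], [0.0, 0.0, -1.0]]
ft_force: [0.2, 0.9, -2.1]
gripper_width: 0.49
grip_force: 30.0
```

Run:
```python
from rig import robot,get_image
from h import *
im=get_image("wrist"); cv2.imwrite("pics/w2.png",im["pixels"][...,::-1]); np.savez("w2.npz",**im)
print(im["T"].round(3).tolist())
o=robot.get_obs();print(o["t"],o["position"],o["tcp_rot"],o["qpos"])
```

```text
[[0.53, 0.811, 0.249, 453.797], [0.848, -0.507, -0.155, -101.404], [0.0, 0.293, -0.956, 404.185], [0.0, 0.0, 0.0, 1.0]]
6.7 [ 523.38435463 -143.62621857  257.62259202] [[-8.48700240e-01  5.28874164e-01 -1.47912092e-04]
 [ 5.28874138e-01  8.48700249e-01  1.84379930e-04]
 [ 2.23046811e-04  7.82564106e-05 -9.99999972e-01]] [-2.02635730e+01  1.81838088e+01  9.43668963e+01  7.55207271e-03
  6.74609041e+01 -7.83370508e+01]
```

View pics/w2.png

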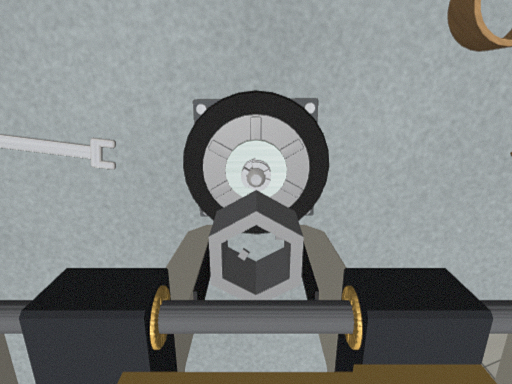

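The held nut is at (256,255). The wheel's hub is at (256,168) with the axle tip at about (257,178), and it is not hidden by the nut. The wrench is at the left and the tape is at the upper right.

Run:
```python
from h import *
im=dict(np.load("w2.npz"));P=cloud(im);g=im["pixels"].astype(int)
# tyre outer: dark pixels contour at z=53 via top ring; hub: depth band
ok=im["z_map"]>0;box=np.zeros(ok.shape,bool);box[80:245,170:345]=1
m=(ok&box&(abs(P[...,2]-64)<2.0)).astype(np.uint8)
n,l,s,_=cv2.connectedComponentsWithStats(m);k=1+np.argmax(s[1:,4]);cs,_=cv2.findContours((l==k).astype(np.uint8),0,cv2.CHAIN_APPROX_NONE)
c=max(cs,key=len)[:,0];q=ray(im,c[:,0].astype(float),c[:,1].astype(float),64.)[:,:2];print("hub",len(c),cv2.minEnclosingCircle(q.astype(np.float32)),cv2.fitEllipse(q.astype(np.float32)))
for lo,hi in((97,103),(90,97)):
    Q=P[ok&box&(P[...,2]>lo)&(P[...,2]<hi)];Q=Q[np.hypot(Q[:,0]-523,Q[:,1]+144)<20];print(lo,len(Q),Q.mean(0),(Q.min(0)+Q.max(0))/2,np.ptp(Q,axis=0))
# polar height
c0=np.array([523.5,-144.])
Q=P[ok&box];d=Q[:,:2]-c0;r=np.hypot(*d.T);a=np.degrees(np.arctan2(d[:,1],d[:,0]))%360
for b in range(0,360,10):
    k=(r>11)&(r<15)&(a>=b)&(a<b+10);print(b,np.sort(Q[k,2]).round(0).astype(int).tolist())
v=cv2.resize(im["pixels"][150:200,225:290,::-1],None,fx=10,fy=10,interpolation=cv2.INTER_CUBIC);cv2.imwrite("pics/axle.png",v)
```

```text
hub 251 ((526.1685791015625, -146.5966339111328), 33.75117111206055) ((525.0136108398438, -145.69354248046875), (60.536468505859375, 63.97742462158203), 146.4736785888672)
97 144 [ 525.99028981 -146.46258187   99.07777091] [ 526.22098781 -146.35362262   99.03085397] [13.8412516  13.84432212  3.93668861]
90 209 [ 524.29066312 -145.01513501   93.64384852] [ 524.94733783 -145.55342968   93.49956748] [25.63008484 28.58853556  6.98571865]
0 [88, 89, 90, 90, 90, 93]
10 [88, 88, 88, 89, 89, 89]
20 [80, 80, 81, 81, 86, 87, 87, 88, 89, 89, 89, 89, 90, 90]
30 [80, 81, 81, 82, 82, 82, 82, 82, 87]
40 [81, 81, 82, 82, 82, 234, 234, 234, 234, 234, 234, 235]
50 [64, 82, 84, 234, 234, 235, 235, 236, 236, 236, 236, 236]
60 [63, 63, 64, 75, 91, 92, 92, 92, 93]
70 [63, 64, 64, 64, 64, 64, 76, 82, 84, 89, 90, 90, 92, 92, 92, 93]
80 [62, 62, 63, 63, 63, 64, 64, 76, 84, 88, 88, 88, 89, 93]
90 [63, 64, 64, 64, 64, 64, 64, 76, 78, 82, 84, 88, 88, 90]
100 [63, 63, 63, 64, 64, 64, 64, 65, 65, 76, 77, 78, 85, 88, 89]
110 [63, 63, 63, 63, 64, 64, 65, 76, 77, 79, 86, 88, 88, 89]
120 [63, 63, 63, 63, 64, 65, 65, 
[... 286 characters left out ...]
4, 81, 87, 88]
180 [63, 63, 63, 63, 64, 64, 64, 64, 71, 73, 73, 79, 81, 81, 82, 82]
190 [63, 63, 64, 64, 64, 64, 74, 74, 79, 81, 82, 82, 83]
200 [62, 62, 63, 63, 64, 64, 71, 75, 75, 82, 82, 82, 82, 82, 82]
210 [63, 63, 63, 64, 75, 81, 83, 83, 84, 85, 85, 86, 88, 89, 90, 91, 92, 92, 92, 92, 92]
220 [62, 63, 64, 73, 87, 92, 92, 93, 93, 93, 93, 94]
230 [89, 89, 89, 89, 91, 93]
240 [88, 88, 88, 88, 89, 89, 90, 90]
250 [88, 89, 89, 89, 89, 89, 89]
260 [87, 88, 88, 89, 89, 89, 90, 90]
270 [89, 89, 89, 89, 90, 94, 94]
280 [88, 89, 89, 90, 92, 95, 95]
290 [88, 93, 94, 95]
300 [93, 95, 97]
310 [93, 94, 97]
320 [92, 92, 93, 94, 94, 96]
330 [92, 93, 94, 95]
340 [89, 90, 93, 94]
350 [88, 88, 88, 93, 96]
```

View pics/axle.png

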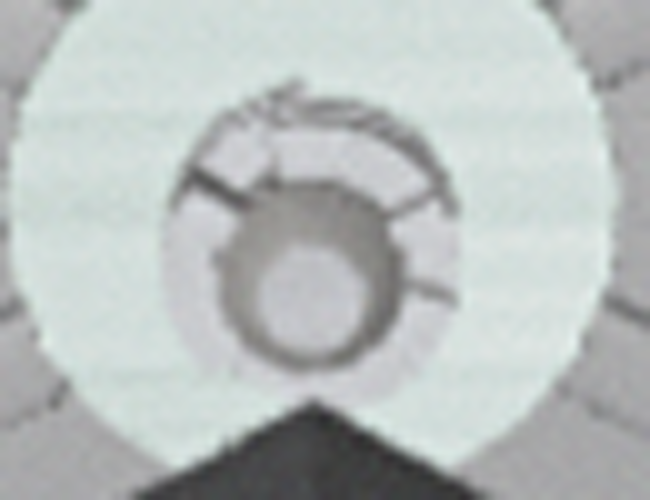

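The axle crop shows the hub disc and the axle tip at (312,295) in the crop, with the thread's top faces around it. Gaps between dark edges appear at the upper left, (235,170), and at the right, (425,240). I'll measure these again about the better centre, along with the held nut.

Run:
```python
from h import *
from scipy.spatial import ConvexHull
im=dict(np.load("w2.npz"));P=cloud(im);ok=im["z_map"]>0
t=ok&(abs(P[...,2]-264)<3.5);t[:190]=0;t[:,:200]=0;t[:,312:]=0
v,u=np.nonzero(t);Q=P[t];print("nut top z",np.median(Q[:,2]),len(Q))
Q=ray(im,u,v,np.median(Q[:,2]))[:,:2];H=Q[ConvexHull(Q).vertices]
for th in (58,59,57):
    D=np.array([[np.cos(x),np.sin(x)] for x in np.radians([th,th+60,th+120])]);mid=[(max(H@d)+min(H@d))/2 for d in D]
    print("held centre",np.linalg.lstsq(D,mid,rcond=None)[0],[np.ptp(H@d).round(1) for d in D])
box=np.zeros(ok.shape,bool);box[80:245,170:345]=1
for c0 in([526.1,-146.4],):
    Q=P[ok&box];d=Q[:,:2]-c0;r=np.hypot(*d.T);a=np.degrees(np.arctan2(d[:,1],d[:,0]))%360
    for b in range(0,360,8):
        k=(r>11)&(r<15)&(a>=b)&(a<b+8)&(Q[:,2]<110);print(b,np.sort(Q[k,2]).round(0).astype(int).tolist())
```

```text
nut top z 263.40193351784353 3582
held centre [ 522.43081542 -144.31300585] [np.float64(54.4), np.float64(47.1), np.float64(47.2)]
held centre [ 522.40549846 -144.17506529] [np.float64(54.4), np.float64(47.2), np.float64(47.5)]
held centre [ 522.32557493 -144.38100534] [np.float64(54.4), np.float64(47.3), np.float64(47.3)]
0 [87, 88, 88, 88, 88, 89]
8 [88, 88, 88, 89, 89, 90, 90]
16 [88, 88, 89, 89, 89, 90]
24 [87, 88, 88, 88, 89, 89, 90]
32 [81, 88, 88, 88, 89, 89, 89]
40 [80, 80, 80, 80, 81, 81, 87, 87, 87, 89, 90]
48 [81, 81, 82, 82, 82]
56 [81, 82, 82, 82, 82]
64 []
72 [91, 92, 92, 92, 92, 95]
80 [63, 92, 92, 93, 93, 93, 93]
88 [63, 63, 64, 76, 88, 89, 89, 89, 89, 90, 91, 92, 93, 93, 93]
96 [63, 64, 76, 87, 88, 88, 88, 88, 88, 90]
104 [63, 64, 65, 78, 82, 88, 88, 88, 88, 89, 89, 89]
112 [63, 63, 64, 64, 76, 77, 85, 88, 89, 89, 89, 89, 89, 89, 90]
120 [63, 63, 64, 65, 77, 79, 79, 83, 89, 89, 89, 90, 90, 90]
128 [63, 64, 65, 75, 77, 79, 85, 87, 88, 88, 88, 89, 89]
136 [63, 63, 64, 64, 64, 78, 78, 79, 80, 88, 88, 88, 89, 89, 90, 90]
144 [63, 63, 63, 63, 64, 73, 78, 78, 79, 88, 88, 8
[... 178 characters left out ...]
83]
176 [63, 64, 73, 82, 82, 82, 82, 82, 82, 83]
184 [63, 64, 74, 75, 81, 82, 82, 82, 83, 83, 83, 83]
192 [62, 63, 64, 75, 82, 83, 83, 84, 84, 85, 88, 89, 91]
200 [83, 85, 88, 90, 91, 92, 92, 92, 92, 93, 93, 93]
208 [62, 91, 92, 92, 93, 93, 93, 93]
216 [89, 89, 89, 89]
224 [88, 88, 90, 90]
232 [88, 88, 88, 88, 89, 89]
240 [88, 88, 89, 89, 89, 89]
248 [87, 89, 89, 89, 90, 90]
256 [87, 88, 88, 88, 88, 89, 90]
264 [88, 88, 88, 89, 89, 89]
272 [88, 88, 88, 89, 89, 89, 90]
280 [88, 88, 88, 88, 88]
288 []
296 [81, 82, 83]
304 [82, 82, 82, 83]
312 [82, 83, 83, 91]
320 [92, 93, 93, 93]
328 [89, 91, 92, 93, 93]
336 [88, 88, 88, 89, 89, 89]
344 [88, 88, 88, 88, 88, 89, 89]
352 [88, 88, 89, 89, 90, 90]
```

Request:
{"name": "step_arm", "arguments": {
  "deltas": [0.108,-0.112,0,0,0,-0.122,0,0,0,0,0,0,-0.122,0,0,0,0,0,0,-0.122,0,0,0,0,0,0,-0.122,0,0,0,0,0,0,-0.122,0,0,0,-0.82,0,0,0,0,0,0,-0.82,0,0,0,0,0,0,-0.82,0,0,0,0,0,0,-0.82,0,0,0,0,0,0,-0.82,0,0,0,0,0,0,-0.82,0,0,0,0,0,0,0,0,0,0,0,0,0,0,0,0,0,0,0,0,0,0,0,0,0]
}}

```text
t: 7.87
position: [526.8, -147.2, 135.9]
tcp_rot: [[-0.392, 0.92, 0.001], [0.92, 0.392, -0.0], [-0.001, 0.001, -1.0]]
ft_force: [0.5, -0.4, -2.3]
gripper_width: 0.493
grip_force: 30.0
```

```bash
cat > s.py <<'E'
from rig import robot
import numpy as np
o=robot.get_obs();R=o["tcp_rot"]
print("t",round(o["t"],2),"pos",o["position"].round(2),"yaw",np.degrees(np.arctan2(R[1,0],R[0,0])).round(2),"F",np.round(o["ft_force"],1),"M",np.round(o["wrist_torque"],2),"q6",round(o["qpos"][5],1),"w",o["gripper_width"])
E
python3 s.py
```

```text
t 7.87 pos [ 526.76 -147.17  135.85] yaw 113.09 F [ 0.5 -0.4 -2.3] M [-0.01 -0.01  0.01] q6 -43.6 w 0.4933149393849881
```

Request:
{"name": "step_arm", "arguments": {
  "deltas": [-0.02,0.03,-0.16,0,0,0,0,0,0,-0.16,0,0,0,0,0,0,-0.16,0,0,0,0,0,0,-0.16,0,0,0,0,0,0,-0.12,0,0,0,0,0,0,0,0,0,0,0,0,0,0,0,0,0,0]
}}

```text
t: 8.45
position: [525.6, -146.6, 115.4]
tcp_rot: [[-0.392, 0.92, -0.0], [0.92, 0.392, 0.0], [0.0, -0.0, -1.0]]
ft_force: [-0.4, -0.8, -1.3]
gripper_width: 0.495
grip_force: 30.0
```

```bash
python3 s.py
```

```text
t 8.45 pos [ 525.56 -146.59  115.45] yaw 113.06 F [-0.4 -0.8 -1.3] M [-0.05  0.03  0.01] q6 -43.5 w 0.4948377031923431
```

Free so far, and the tip is inside the bore. Next I approach in steps of 0.5 mm.

Request:
{"name": "step_arm", "arguments": {
  "deltas": [0,0,-0.02,0,0,0,0,0,0,-0.02,0,0,0,0,0,0,-0.02,0,0,0,0,0,0,0,0,0,0,0]
}}

```text
t: 8.78
position: [525.6, -146.6, 114.1]
tcp_rot: [[-0.392, 0.92, 0.0], [0.92, 0.392, -0.0], [-0.0, 0.0, -1.0]]
ft_force: [-0.6, 0.2, -0.4]
gripper_width: 0.494
grip_force: 30.0
```

Request:
{"name": "step_arm", "arguments": {
  "deltas": [0,0,-0.02,0,0,0,0,0,0,-0.02,0,0,0,0,0,0,0,0,0,0,0]
}}

```text
t: 9.03
position: [525.8, -146.6, 113.6]
tcp_rot: [[-0.392, 0.92, 0.0], [0.92, 0.392, -0.0], [-0.0, 0.0, -1.0]]
ft_force: [-1.4, 1.1, 5.0]
gripper_width: 0.493
grip_force: 30.0
```

Request:
{"name": "step_arm", "arguments": {
  "deltas": [0,0,-0.02,0,0,0.1,0,0,0,0,0,0,0.1,0,0,0,0,0,0,0.1,0,0,0,0,0,0,0.1,0,0,0,0,0,0,0,0]
}}

```text
t: 9.45
position: [526.5, -146.8, 113.6]
tcp_rot: [[-0.723, 0.69, 0.002], [0.69, 0.723, -0.001], [-0.002, 0.001, -1.0]]
ft_force: [0.1, 0.6, 6.1]
gripper_width: 0.492
grip_force: 30.0
```

```bash
python3 s.py
```

```text
t 9.45 pos [ 526.49 -146.82  113.57] yaw 136.34 F [0.1 0.6 6.1] M [ 0.04 -0.07  0.04] q6 -66.8 w 0.4921412297618655
```

Request:
{"name": "step_arm", "arguments": {
  "deltas": [0,0,0,0,0,0.07,0,0,0,0,0,0,0.07,0,0,0,0,0,0,0,0]
}}

```text
t: 9.7
position: [526.4, -146.9, 113.4]
tcp_rot: [[-0.811, 0.585, 0.002], [0.585, 0.811, -0.001], [-0.002, 0.001, -1.0]]
ft_force: [0.8, -0.7, 4.6]
gripper_width: 0.492
grip_force: 30.0
```

```bash
python3 s.py
```

```text
t 9.7 pos [ 526.38 -146.93  113.35] yaw 144.18 F [ 0.8 -0.7  4.6] M [-0.13 -0.22 -0.04] q6 -74.7 w 0.49167113219065745
```

Request:
{"name": "step_arm", "arguments": {
  "deltas": [0,0,-0.02,0,0,0.05,0,0,0,0,0,0,0,0]
}}

```text
t: 9.87
position: [526.2, -146.8, 112.5]
tcp_rot: [[-0.837, 0.547, 0.002], [0.547, 0.837, -0.0], [-0.002, 0.0, -1.0]]
ft_force: [3.2, 0.0, 1.2]
gripper_width: 0.496
grip_force: 30.0
```

```bash
python3 s.py
```

```text
t 9.87 pos [ 526.2  -146.75  112.45] yaw 146.86 F [3.2 0.  1.2] M [-0.07 -0.57  0.04] q6 -77.3 w 0.49556028569185406
```

Request:
{"name": "step_arm", "arguments": {
  "deltas": [0,0,0,0,0,0.04,0,0,0,0,0,0,0,0]
}}

```text
t: 10.03
position: [526.0, -146.6, 112.2]
tcp_rot: [[-0.858, 0.514, 0.001], [0.514, 0.858, -0.0], [-0.001, 0.0, -1.0]]
ft_force: [4.0, -0.4, 1.2]
gripper_width: 0.495
grip_force: 30.0
```

```bash
python3 s.py
```

```text
t 10.03 pos [ 525.95 -146.62  112.2 ] yaw 149.1 F [ 4.  -0.4  1.2] M [-0.1  -0.56  0.02] q6 -79.6 w 0.4954502427618861
```

Request:
{"name": "step_arm", "arguments": {
  "deltas": [0.02,0,-0.04,0,0,0.02,0,0,0,-0.04,0,0,0,0,0,0,0,0,0,0,0]
}}

```text
t: 10.28
position: [526.1, -146.5, 109.8]
tcp_rot: [[-0.868, 0.497, -0.0], [0.497, 0.868, 0.0], [0.0, 0.0, -1.0]]
ft_force: [2.2, -0.2, -1.0]
gripper_width: 0.491
grip_force: 30.0
```

```bash
python3 s.py
```

```text
t 10.28 pos [ 526.1  -146.48  109.81] yaw 150.23 F [ 2.2 -0.2 -1. ] M [-0.03 -0.5   0.07] q6 -80.7 w 0.49070396565501606
```

Request:
{"name": "step_arm", "arguments": {
  "deltas": [0,0,-0.04,0,0,0,0,0,0,-0.04,0,0,0,0,0,0,0,0,0,0,0]
}}

```text
t: 10.53
position: [525.6, -146.5, 107.7]
tcp_rot: [[-0.868, 0.496, -0.001], [0.496, 0.868, 0.0], [0.001, -0.0, -1.0]]
ft_force: [0.4, -0.6, -1.5]
gripper_width: 0.494
grip_force: 30.0
```

```bash
python3 s.py
```

```text
t 10.53 pos [ 525.64 -146.45  107.65] yaw 150.28 F [ 0.4 -0.6 -1.5] M [-0.06 -0.09 -0.03] q6 -80.7 w 0.4941386066386052
```

Request:
{"name": "step_arm", "arguments": {
  "deltas": [0,0,-0.04,0,0,0,0,0,0,0,0,0,0,0]
}}

```text
t: 10.7
position: [525.8, -146.5, 106.9]
tcp_rot: [[-0.869, 0.496, -0.001], [0.496, 0.869, 0.0], [0.001, -0.0, -1.0]]
ft_force: [-0.8, 0.5, -1.3]
gripper_width: 0.49
grip_force: 30.0
```

```bash
python3 s.py
```

```text
t 10.7 pos [ 525.84 -146.54  106.89] yaw 150.29 F [-0.8  0.5 -1.3] M [-0.07  0.03  0.02] q6 -80.7 w 0.49028991748460377
```

Request:
{"name": "step_arm", "arguments": {
  "deltas": [0,0,-0.0153,0,0,-0.1,0,0,0,-0.0153,0,0,-0.1,0,0,0,-0.0153,0,0,-0.1,0,0,0,-0.0153,0,0,-0.1,0,0,0,0,0,0,0,0]
}}

```text
t: 11.12
position: [525.9, -146.5, 105.4]
tcp_rot: [[-0.604, 0.797, -0.001], [0.797, 0.604, 0.0], [0.001, -0.0, -1.0]]
ft_force: [0.3, 0.3, -2.6]
gripper_width: 0.498
grip_force: 30.0
```

```bash
python3 s.py
```

```text
t 11.12 pos [ 525.89 -146.54  105.43] yaw 127.12 F [ 0.3  0.3 -2.6] M [-0.03  0.05  0.  ] q6 -57.6 w 0.4976938009682987
```

Request:
{"name": "step_arm", "arguments": {
  "deltas": [0,0,-0.035,0,0,-0.1,0,0,0,-0.0153,0,0,-0.1,0,0,0,-0.0153,0,0,-0.1,0,0,0,-0.0153,0,0,-0.1,0,0,0,-0.0153,0,0,-0.1,0,0,0,0,0,0,0,0]
}}

```text
t: 11.62
position: [526.1, -146.6, 103.2]
tcp_rot: [[-0.151, 0.989, 0.0], [0.989, 0.151, 0.0], [0.0, 0.0, -1.0]]
ft_force: [1.1, 0.8, -0.6]
gripper_width: 0.494
grip_force: 30.0
```

```bash
python3 s.py
```

```text
t 11.62 pos [ 526.13 -146.57  103.24] yaw 98.66 F [ 1.1  0.8 -0.6] M [ 0.1  -0.05 -0.03] q6 -29.1 w 0.49383433548103234
```

Request:
{"name": "step_arm", "arguments": {
  "deltas": [0,0,-0.0153,0,0,-0.1,0,0,0,-0.0153,0,0,-0.1,0,0,0,-0.0153,0,0,-0.1,0,0,0,-0.0153,0,0,-0.1,0,0,0,-0.0153,0,0,-0.1,0,0,0,0,0,0,0,0]
}}

```text
t: 12.12
position: [526.1, -146.6, 101.3]
tcp_rot: [[0.34, 0.941, -0.0], [0.941, -0.34, 0.0], [0.0, -0.0, -1.0]]
ft_force: [-0.0, 1.0, -0.4]
gripper_width: 0.494
grip_force: 30.0
```

```bash
python3 s.py
```

```text
t 12.12 pos [ 526.05 -146.56  101.26] yaw 70.14 F [-0.   1.  -0.4] M [ 0.01  0.12 -0.01] q6 -0.6 w 0.4939863748664724
```

Request:
{"name": "step_arm", "arguments": {
  "deltas": [0,0,-0.0153,0,0,-0.1,0,0,0,-0.0153,0,0,-0.1,0,0,0,-0.0153,0,0,-0.1,0,0,0,-0.0153,0,0,-0.1,0,0,0,-0.0153,0,0,-0.1,0,0,0,-0.0153,0,0,-0.1,0,0,0,-0.0153,0,0,-0.1,0,0,0,0,0,0,0,0]
}}

```text
t: 12.78
position: [526.2, -146.6, 98.7]
tcp_rot: [[0.865, 0.502, 0.0], [0.502, -0.865, 0.0], [0.0, 0.0, -1.0]]
ft_force: [0.5, 0.0, 0.4]
gripper_width: 0.491
grip_force: 30.0
```

```bash
python3 s.py
```

```text
t 12.78 pos [ 526.18 -146.59   98.75] yaw 30.12 F [0.5 0.  0.4] M [ 0.12  0.11 -0.01] q6 39.4 w 0.4914835496666914
```

Request:
{"name": "step_arm", "arguments": {
  "deltas": [0,0,-0.0153,0,0,-0.1,0,0,0,-0.0153,0,0,-0.1,0,0,0,-0.0153,0,0,-0.1,0,0,0,-0.0153,0,0,-0.1,0,0,0,-0.0153,0,0,-0.1,0,0,0,-0.0153,0,0,-0.1,0,0,0,0,0,0,0,0]
}}

```text
t: 13.37
position: [526.2, -146.6, 96.4]
tcp_rot: [[0.997, -0.073, 0.0], [-0.073, -0.997, 0.0], [0.0, -0.0, -1.0]]
ft_force: [0.4, 0.7, -0.2]
gripper_width: 0.495
grip_force: 30.0
```

```bash
python3 s.py
```

```text
t 13.37 pos [ 526.18 -146.57   96.39] yaw -4.2 F [ 0.4  0.7 -0.2] M [0.19 0.12 0.02] q6 73.7 w 0.4946868587888213
```

Request:
{"name": "step_arm", "arguments": {
  "deltas": [0,0,-0.0153,0,0,-0.1,0,0,0,-0.0153,0,0,-0.1,0,0,0,-0.0153,0,0,-0.1,0,0,0,-0.0153,0,0,-0.1,0,0,0,-0.0153,0,0,-0.1,0,0,0,-0.0153,0,0,-0.1,0,0,0,-0.0153,0,0,-0.1,0,0,0,-0.0153,0,0,-0.1,0,0,0,-0.0153,0,0,-0.1,0,0,0,0,0,0,0,0]
}}

```text
t: 14.2
position: [525.8, -146.3, 92.6]
tcp_rot: [[0.563, -0.826, -0.001], [-0.826, -0.563, 0.001], [-0.001, 0.0, -1.0]]
ft_force: [0.6, 2.1, -1.9]
gripper_width: 0.489
grip_force: 30.0
```

```bash
python3 s.py
```

```text
t 14.2 pos [ 525.82 -146.32   92.61] yaw -55.72 F [ 0.6  2.1 -1.9] M [0.38 0.14 0.02] q6 125.3 w 0.489224079229361
```

Request:
{"name": "step_arm", "arguments": {
  "deltas": [0,0,-0.0153,0,0,-0.1,0,0,0,-0.0153,0,0,-0.1,0,0,0,0,0,0,0,0]
}}

```text
t: 14.45
position: [525.9, -146.3, 91.9]
tcp_rot: [[0.388, -0.922, -0.001], [-0.922, -0.388, 0.001], [-0.001, 0.0, -1.0]]
ft_force: [0.6, 2.9, -3.4]
gripper_width: 0.493
grip_force: 30.0
```

```bash
python3 s.py
```

```text
t 14.45 pos [ 525.88 -146.26   91.88] yaw -67.16 F [ 0.6  2.9 -3.4] M [0.62 0.07 0.02] q6 136.7 w 0.4933761037092242
```

Request:
{"name": "step_arm", "arguments": {
  "deltas": [0,0.015,-0.03,0,0,-0.05,0,0,0,-0.01,0,0,-0.05,0,0,0,0,0,0,0,0]
}}

```text
t: 14.7
position: [526.5, -146.3, 91.6]
tcp_rot: [[0.297, -0.955, 0.001], [-0.955, -0.297, -0.0], [0.001, -0.001, -1.0]]
ft_force: [-0.8, 1.4, 4.3]
gripper_width: 0.492
grip_force: 30.0
```

```bash
python3 s.py
```

```text
t 14.7 pos [ 526.54 -146.3    91.64] yaw -72.71 F [-0.8  1.4  4.3] M [ 0.35  0.26 -0.08] q6 142.3 w 0.4919137730341457
```

Request:
{"name": "step_arm", "arguments": {
  "deltas": [0,0,0,0,0,-0.1,0,0,0,0,0,0,-0.1,0,0,0,0,0,0,0,0]
}}

```text
t: 14.95
position: [526.5, -146.3, 91.6]
tcp_rot: [[0.098, -0.995, 0.001], [-0.995, -0.098, -0.0], [0.0, -0.001, -1.0]]
ft_force: [-0.6, 1.6, 4.9]
gripper_width: 0.49
grip_force: 30.0
```

```bash
python3 s.py
```

```text
t 14.95 pos [ 526.45 -146.34   91.62] yaw -84.4 F [-0.6  1.6  4.9] M [ 0.28  0.34 -0.04] q6 154.0 w 0.4899349315961114
```

Request:
{"name": "step_arm", "arguments": {
  "deltas": [0,0,0,0,0,0,0.8,0,0,0,0,0,0,0.8,0,0,0,0,0,0,0.8,0,0,0,0,0,0,0.8,0,0,0,0,0,0,0.8,0,0,0.2,0,0,0,0.8,0,0,0.4,0,0,0,0.8,0,0,0.8,0,0,0,0.8,0,0,0.8,0,0,0,0.8,0,0,0.8,0,0,0,0.8,0,0,0.8,0,0,0,0.8,0,0,0.8,0,0,0,0.8,0,0,0.8,0,0,0,0.8,0,0,0,0,0,0,0.8,0,0,0,0,0,0,0.8]
}}

```text
t: 16.2
position: [526.5, -146.3, 227.4]
tcp_rot: [[0.094, -0.996, 0.002], [-0.996, -0.094, -0.001], [0.001, -0.002, -1.0]]
ft_force: [-0.7, 0.6, -0.3]
gripper_width: 0.8
grip_force: 0.0
```

```bash
python3 s.py
python3 - <<'E'
from rig import robot,get_image
from h import *
im=get_image("wrist"); cv2.imwrite("pics/w3.png",im["pixels"][...,::-1]);P=cloud(im);ok=im["z_map"]>0
def fit(lo,hi,r0,r1):
    r=np.hypot(P[...,0]-526,P[...,1]+146.4);Q=P[ok&(r>r0)&(r<r1)&(P[...,2]>lo)&(P[...,2]<hi)]
    A=np.c_[Q[:,:2]-[526,-146.4],np.ones(len(Q))];s=np.linalg.lstsq(A,Q[:,2],rcond=None)[0];print(len(Q),"centre",((Q.min(0)+Q.max(0))/2).round(1),"span",np.ptp(Q,axis=0).round(1),"slope,z",s.round(3))
fit(93,104,18,30);fit(61,67,27,33)
E
```

```text
t 16.2 pos [ 526.45 -146.32  227.39] yaw -84.59 F [-0.7  0.6 -0.3] M [0.14 0.09 0.01] q6 154.2 w 0.7998466581905966
953 centre [ 526.5 -147.9   96.5] span [47.1 52.1  7. ] slope,z [1.0000e-03 6.0000e-03 9.7486e+01]
735 centre [ 526.  -148.7   64.2] span [65.8 60.7  5.3] slope,z [ 3.0000e-03 -0.0000e+00  6.3612e+01]
```

View pics/w3.png

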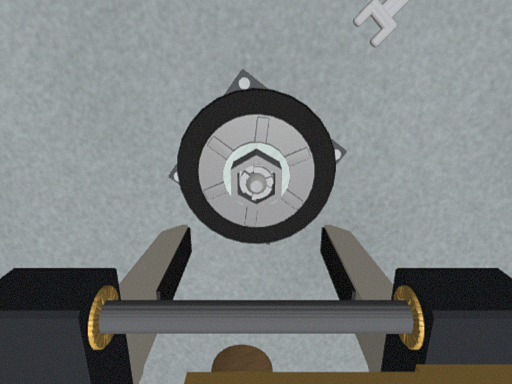

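The nut at (257,180) sits centred and flat on the hub. Its top is 33.9 mm above the hub face, against a height of 34 mm, and the gripper is clear.

```bash
python3 -c "
from rig import robot
print(robot.sign_off())"
```

```text
the job is handed in; nothing more can be done
None
```

The nut dropped into the thread, is run down flat on the hub (top measured 33.9 mm above the hub face, against its 34 mm height) and released; the job was handed in at about 16 s, and no verdict was returned.

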